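# Pack the balance accessories into their drawer in layers

## Task

Put the double-ended spatula and the pan lifter away in the open drawer of the white accessory unit, each lying flat and fully home in its own recess: the spatula down in the low middle recess, the lifter in the upper recess that crosses over it. Then push the drawer fully shut without slamming it, and leave the jar, the mouse and the weight where they stand.

Things in the scene. Friction and masses are not known exactly. Their poses are not given: they have to be found in the camera images.
- unit: The accessory unit: a fixed white box 200 mm deep, 248 wide, 80 high on the table, one open drawer in its front. Origin on the table under the middle of its front face; x points from the front to the back (away from the robot, turned at most 0.2 rad), y left, z up. A lifter standing 7 mm or more proud of its place hits the edge above the drawer.
- drawer (a joint): The unit's drawer: sliding joint, 0 m when shut, 0.165 to 0.185 at the start (0.185 is its stop). It slides out of the unit's front towards the robot with about 2 N of friction and stays where it is left. Its white front board is 248 mm wide, 13 thick and spans 6 to 80 mm above the table.
- tray_mid (a point): Low recess (spatula): middle of the floor of the drawer's deep well, 18 mm above the table; moves with the drawer, axes as the unit's. The well is 150 mm long (x), 90 wide (y). At each x end two blocks 30 long, 20 high leave a slot 32 wide centred on y = 0 for a blade; the middle 90 x 90 is free for fingers. Home: spatula along x, spatula_mid 8 mm above this point.
- upper_mid (a point): Upper recess (lifter): 28 mm straight above tray_mid, same axes, level with the decks left and right of the well. Rims 10 mm high leave a recess 84 wide (x) on the +y deck for the ring, 26 wide on the -y deck for the bar; it ends at drawer walls at y = +97, -97 mm. Home: lifter along y, ring to +y, bridging the well over the spatula, lifter_mid 7 mm above this point.
- pull_lip (a point): Middle of the outer edge of the drawer's pull lip: an aluminium ledge 90 mm wide, 10 high, sticking 15 out of the front board, 68 mm above the table. Axes as the unit's: pushing it along +x shuts the drawer.
- spatula_mid (a point): Centre of the double-ended spatula, 8 mm above its underside. 140 mm long along its x, the same both ways round: in the middle a black handle 74 long, 13 wide, 16 high, at each end a flat steel blade 24 wide, 5 thick. About 90 g. It starts flat on the table to one side of the drawer.
- lifter_mid (a point): Balance point of the pan lifter, on its neck, 7 mm above its underside: grip it here. 182 mm long along its x: a flat steel ring of 72 mm outer diameter, 10 thick, centred 56 mm towards +x, and a straight bar 14 wide, 14 high from x = +26 to -90 mm (black beyond -16). About 130 g. It starts flat on the table on the other side of the drawer.
- jar: Bystander: capped amber glass jar, 56 mm diameter, 90 high, on the table; origin under its centre.
- mouse: Bystander: black computer mouse, 105 x 60 x 32 mm, on the table; origin under its centre.
- weight: Bystander: steel knobbed calibration weight, 42 mm diameter, 60 high, standing on top of the unit; origin under its centre.
Things that resemble listed ones, but are neither listed nor needed, are in the scene too. Several things look just like the part that bears lifter_mid: the one meant starts farthest to the robot's right.

How it is judged (in metres and radians):
On the way, in this order (a step that is already met when the one before it is completed fails the run):
1. the spatula lies flat in the low recess, the lifter not yet over it (x of spatula_mid in the frame of tray_mid between -0.01 and 0.01 m and y of spatula_mid in the frame of tray_mid between -0.01 and 0.01 m and z of spatula_mid in the frame of tray_mid between 0.003 and 0.011 m and angle between the x axis of spatula_mid and the x axis of tray_mid, either way round below 0.15 rad and angle between spatula_mid's own z axis and vertical below 0.06 rad and horizontal distance between spatula_mid and lifter_mid above 0.06 m), for 0.2 s.
2. the lifter lies flat in the upper recess over the spatula (x of spatula_mid in the frame of tray_mid between -0.01 and 0.01 m and y of spatula_mid in the frame of tray_mid between -0.01 and 0.01 m and z of spatula_mid in the frame of tray_mid between 0.003 and 0.011 m and angle between the x axis of spatula_mid and the x axis of tray_mid, either way round below 0.15 rad and angle between each of spatula_mid, lifter_mid's own z axis and vertical below 0.06 rad and x of lifter_mid in the frame of tray_mid between -0.01 and 0.01 m and y of lifter_mid in the frame of tray_mid between -0.011 and 0.011 m and z of lifter_mid in the frame of tray_mid between 0.031 and 0.038 m and angle between the x axis of lifter_mid and the y axis of tray_mid, either way round below 0.15 rad), for 0.2 s.
3. the drawer is shut over both (all of step 2 and value of joint drawer below 0.006 m), for 0.2 s.
At the end, for the whole second after the job is handed in: Drawer within 6 mm of shut; spatula flat on the well floor (height within 3 mm, x and y within 10 mm of the middle, 0.15 rad along the slots); lifter flat on both decks over it (height 3 mm, x 10 mm, y 11 mm, 0.15 rad across the drawer); all at rest (all of step 3 and linear speed of each of spatula, lifter below 0.02 m/s and velocity of joint drawer between -0.02 and 0.02 m/s); the robot touches nothing.
It fails at once if the drawer is slammed (shuts faster than 0.5 m/s) (velocity of joint drawer below -0.5 m/s).
It fails at once if a bystander (jar, mouse or weight) is pushed more than 25 mm from its place or knocked over (distance of any of jar, mouse, weight from where it was at the start of the episode above 0.025 m or angle between any of jar, mouse, weight's own z axis and vertical above 0.4 rad).
It also fails if it takes over 72 s, if anything falls off the work surface, if the arm or the gripper's body presses on something with over 40 N, if the wrist force passes 120 N, or if a joint passes its speed limit or range.

## Robot

A 6-joint arm with a two-finger parallel gripper is mounted at the origin on the work surface. World frame = base frame: x ahead of the robot, y to its left, z up, the work surface at z = 0. Lengths are in mm, angles in rad, forces in N, time in s.
With the tool pointing down it reaches from about 275 to 750 mm from the base axis. Payload 10.2 kg.
Tool frame: the origin (TCP) lies midway between the tips of the shut fingers; the grasp point (between the pads) lies 19 mm behind it (ctrl.tcp_to_grasp is the z of the grasp point in the tool frame, in mm); z points along the fingers, y is the direction in which the jaws open and shut (so a half turn about z gives the same grasp; the last joint's range is limited). The gripper opens to 85 mm and grips with 20 to 120 N. Pads are 22 mm wide; open, the fingers measure 114 mm over their backs; the gripper's body (76 mm by 85 mm) begins 54 mm behind the grasp point. The pads swing forward as they close: fully open they stand 13 mm farther back than shut.
Start: joints at [-1.443, 0.313, 1.498, -0, 1.331, -0.223], TCP at [180.403, -493.037, 231.294] pointing down, gripper open.
Joint ranges: [-2.94, 2.94], [-0.97, 2.17], [0.19, 2.56], [-1.23, 4.37], [0.02, 3.11], [-2.88, 2.88]. Speed limits (rad/s): [2.39, 2.39, 3.01, 3.14, 3.14, 3.14].

## Interface

Orientations are given as a unit quaternion [w, x, y, z].
In Python, from rig import sensors, capture, order, ctrl gives the robot as it stands. The module is installed in compiled form; this text tells all that it offers.
- The arm moves only by the tool play_rows, never from a script. Its argument "deltas" is a list of rows, each a list of 7 numbers: the shift along the world's x, y, z in units of 40 mm (1.0 is 40 mm), then the turn, a rotation vector about the world's x, y, z in units of 6 degrees (1.0 is 6 degrees), then the opening, from -1 (shut) to 1 (fully open). A call has 1 to 8 rows; each row shifts and turns the commanded pose from where the row before left it; what a row does not reach is not made up. A row lasts 1/12 s, in which the tool goes at most 41.7 mm and 7.16 degrees, less where a joint would pass 70% of its speed; a pose out of reach is approached as far as the arm can. A call is refused whole if a number of a shift passes 1 or a number of a turn 1, either way. A call with a gripper value outside its range is refused whole. The fingers move at their own pace and stop on an object; "squeeze" is the grip in N (left out, the last holds). Time passes only in rows, so rows that do not move let the fingers close. It gives the time, the measured TCP pose, the force and the opening at its end, in the units of the state.
- sensors.sense(): the state, without advancing time (a new reading comes with each control period).
- capture(name): name is "scene" or "side" or "wrist"; returns a dict with "pixels" (400x640x3 uint8, red, green, blue), "z_map" (400x640 float32, mm along the optical axis (not along the pixel's ray), 0 where there is no reading), "fx", "fy", "cx", "cy" (pixels), "eye" and "rotation" of the camera in the world; the wrist camera has in their place "tool_from_camera" (4x4, takes a point from camera to tool coordinates, whose origin is the TCP and whose axes are the flange's). Camera axes: x right, y down, z forward; pixel columns grow to the right and rows downward; lengths in mm; the calibration is good to about 2 mm. A picture is of the moment at which its call begins: read the wrist's pose just before it.
- order.finish_job(): hands the job in, once; it reports no verdict.
The state is a dict: "time_s": time; "joints": joint angles; "dq": joint speeds; "tau": joint torques, N m; "eef_pos": TCP position; "ee_rot": TCP orientation; "force": force on the tool from outside, world axes, zero at the start; "wrist_torque": the same for the moment, N m; "grip_width": opening from 0.0 (shut) to 1.0 (fully open).
Only numpy, scipy, OpenCV 4.12 (cv2) and the standard library are available. Lean on these libraries where they do the work, as an engineer would, in place of code of your own. Each camera call takes 0.05 s, during which the arm holds its last target. There are 200 camera calls.

## Working session

There is one attempt and no reset: what is moved stays moved. The work goes in short steps, Python scripts to look and compute and a tool call to move; the robot and the scene stay as the last step left them, time stands still between calls to the robot, and variables do not carry over. Pictures are saved under pics/ and viewed, about 8 in all and at most 12, crops included, and the job is handed in when it is done.

Besides the shell and the picture viewer there is one more tool, called after "Request:" as a command line: name --pt "numbers of a row" for each row, then --argument value for the rest. play_rows: Moves the arm, as the interface text tells. Its arguments: {"type":"object","properties":{"deltas":{"type":"array","items":{"type":"array","items":{"type":"number"}}},"squeeze":{"type":"number"}},"required":["deltas"]}

```bash
mkdir -p pics; cat > h.py <<'E'
import numpy as np, cv2, pickle
from rig import sensors, capture, order, ctrl
from scipy.spatial.transform import Rotation as R
def snap(n, f):
    s=sensors.sense(); c=capture(n)
    if n=='wrist':
        q=s['ee_rot']; T=np.eye(4); T[:3,:3]=R.from_quat([q[1],q[2],q[3],q[0]]).as_matrix(); T[:3,3]=s['eef_pos']
        M=T@np.array(c['tool_from_camera']); c['rotation']=M[:3,:3]; c['eye']=M[:3,3]
    c['rotation']=np.array(c['rotation']); c['eye']=np.array(c['eye'])
    pickle.dump(c,open(f'pics/{f}.pkl','wb')); cv2.imwrite(f'pics/{f}.png',c['pixels'][:,:,::-1]); return c
def load(f): return pickle.load(open(f'pics/{f}.pkl','rb'))
def cloud(c):
    v,u=np.mgrid[:400,:640]; z=c['z_map']
    p=np.stack([(u-c['cx'])/c['fx']*z,(v-c['cy'])/c['fy']*z,z],-1)
    P=p@c['rotation'].T+c['eye']; P[z<=0]=np.nan; return P
def ray(c,u,v):
    d=c['rotation']@np.array([(u-c['cx'])/c['fx'],(v-c['cy'])/c['fy'],1]); return c['eye'],d
def atz(c,u,v,z):
    e,d=ray(c,u,v); return e+d*(z-e[2])/d[2]
def proj(c,p):
    q=c['rotation'].T@(np.array(p)-c['eye']); return c['fx']*q[0]/q[2]+c['cx'],c['fy']*q[1]/q[2]+c['cy']
E
python3 - <<'E'
from h import *
a=snap('scene','s0');b=snap('side','d0')
for c in(a,b):print(c['eye'],c['rotation'][:,2],c['fx'])
print(ctrl.tcp_to_grasp, sensors.sense())
cv2.imwrite('pics/v1.png',np.vstack([a['pixels'],b['pixels']])[:,:,::-1][:, :].copy()) if 0 else None
E
```

```text
Traceback (most recent call last):
IndexError: too many indices for array: array is 1-dimensional, but 2 were indexed
```

View pics/s0.png

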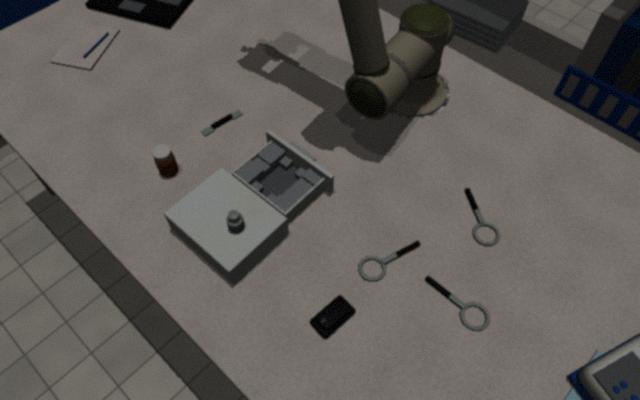

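View pics/d0.png

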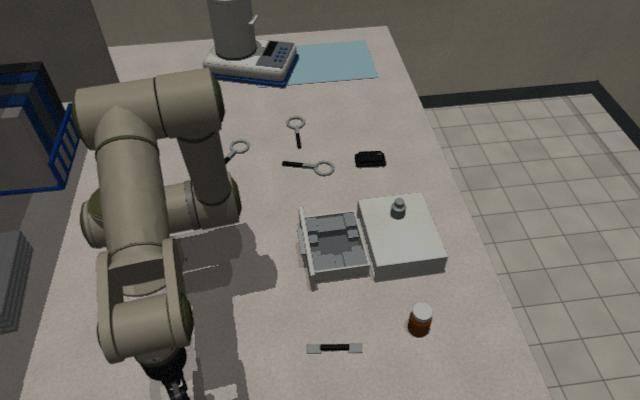

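The scene view shows the unit with its open drawer at about (250,210), the spatula at (222,122), and three lifter look-alikes with rings at (372,268), (486,233) and (474,316). The side view shows the same objects.

```bash
cat >> h.py <<'E'
_s=snap
def snap(n,f):
    s=sensors.sense(); c=capture(n)
    def m(q):
        q=np.array(q,float); return R.from_quat([q[1],q[2],q[3],q[0]]).as_matrix() if q.shape==(4,) else q
    if n=='wrist':
        T=np.eye(4); T[:3,:3]=m(s['ee_rot']); T[:3,3]=s['eef_pos']
        M=T@np.array(c['tool_from_camera']); c['rotation']=M[:3,:3]; c['eye']=M[:3,3]
    c['rotation']=m(c['rotation']); c['eye']=np.array(c['eye'],float)
    pickle.dump(c,open(f'pics/{f}.pkl','wb')); cv2.imwrite(f'pics/{f}.png',c['pixels'][:,:,::-1]); return c
E
python3 - <<'E'
from h import *
a=snap('scene','s0');b=snap('side','d0')
for c in(a,b):print(c['eye'],c['rotation'].round(3).tolist(),c['fx'])
print(ctrl.tcp_to_grasp, sensors.sense())
np.set_printoptions(suppress=True,precision=1)
P=cloud(a)
for n,u,v in [('spat',222,122),('L1neck',393,258),('L1ring',361,268),('L2neck',479,217),('L2ring',486,245),('L3neck',455,298),('L3ring',474,328),('jar',162,150),('mouse',332,316),('wt',235,213),('unit top',210,230),('floor well',280,185)]:
    print(n,P[v,u],atz(a,u,v,7))
P=cloud(b)
for n,u,v in [('spat',335,348),('L1neck',308,165),('L1ring',316,168),('L2',235,155),('L3neck',298,135),('jar',422,310),('front board',303,245),('top',400,240)]:
    print(n,P[v,u],atz(b,u,v,7))
x=cv2.resize(a['pixels'][100:280,140:380],None,fx=3.3,fy=3.3,interpolation=cv2.INTER_CUBIC)
cv2.imwrite('pics/v3.png',np.clip(x*1.5,0,255)[:,:,::-1])
E
```

```text
[1084.27675129  623.91212688 1195.35150427] [[-0.69, 0.604, -0.399], [0.724, 0.572, -0.386], [-0.005, -0.555, -0.832]] 518.6194719339026
[ 405.51180338 -918.49557278 1199.20152012] [[0.992, -0.1, 0.077], [-0.126, -0.725, 0.677], [-0.011, -0.681, -0.732]] 504.6177352319127
-18.700000000000003 {'time_s': 0.2, 'joints': array([-1.44340817e+00,  3.13227815e-01,  1.49806977e+00, -6.40418032e-06,
        1.33098033e+00, -2.23418818e-01]), 'dq': array([ 0.0007285 , -0.00162769, -0.00231916,  0.0006699 , -0.00119418,
       -0.00017037]), 'tau': array([ 6.38007878e-04, -4.12019956e+01, -2.59611923e+01, -1.37300758e-04,
        3.00377593e-03,  6.32777798e-06]), 'eef_pos': array([ 180.38141782, -492.91145004,  230.98706506]), 'ee_rot': array([-3.42382185e-04,  9.84656018e-01,  1.74506188e-01,  1.33384595e-05]), 'force': array([-0.36367166, -0.23732899, -1.32525378]), 'wrist_torque': array([ 0.02804832, -0.01246384, -0.01240124]), 'grip_width': 1.003408352151503}
spat [ 513.2 -329.9    9.8] [ 511.9 -332.2    7. ]
L1neck [516.7 341.1  11.7] [514.5 340.    7. ]
L1ring [592.1 299.2   7.3] [592.  
[... 238 characters left out ...]
76.8    7. ]
mouse [743.2 338.3  33.2] [735.5 331.8   7. ]
wt [743.6  17.7 135.6] [702.3 -55.9   7. ]
unit top [800.8 -23.6  76.8] [783.1 -64.    7. ]
floor well [559.2 -27.6  18.4] [554.1 -34.    7. ]
spat [ 510.2 -342.5   11.8] [ 510.7 -340.2    7. ]
L1neck [518.7 329.   11.7] [519.1 333.9   7. ]
L1ring [544.7 318.    4.5] [544.5 315.4   7. ]
L2 [270.2 431.8  -3.9] [271.4 419.6   7. ]
L3neck [500.1 483.1  18.2] [501.  496.4   7. ]
jar [ 731.8 -309.5   90.1] [ 756.3 -263.8    7. ]
front board [462.2 -55.5  72.1] [465.4  -5.6   7. ]
top [732.5 -81.   80.7] [754.  -25.9   7. ][ WARN:0@5.253] global loadsave.cpp:1063 imwrite_ Unsupported depth image for selected encoder is fallbacked to CV_8U.
```

```bash
python3 - <<'E'
from h import *
np.set_printoptions(suppress=True,precision=3)
a=load('s0');b=load('d0')
c=capture('wrist');print(np.array(c['tool_from_camera']),c['fx'],c['cx'],c['cy'])
for c in(a,b):
    P=cloud(c); m=(abs(P[...,2]-80)<4)&(P[...,0]>560)&(P[...,0]<950)&(abs(P[...,1])<260)
    n,l,s,_=cv2.connectedComponentsWithStats(m.astype(np.uint8)); k=1+s[1:,4].argmax()
    r=cv2.minAreaRect(P[l==k][:,:2].astype(np.float32)); print(r, cv2.boxPoints(r).tolist(), np.nanmedian(P[l==k][:,2]))
x=cv2.resize(a['pixels'][100:280,140:380],None,fx=3.3,fy=3.3,interpolation=cv2.INTER_CUBIC)
y=cv2.resize(a['pixels'][180:340,340:520],None,fx=3.3,fy=3.3,interpolation=cv2.INTER_CUBIC)[:,:]
im=np.clip(np.hstack([x[:528],y[:528]])*1.5,0,255).astype(np.uint8)
print(im.shape)
cv2.imwrite('pics/v3.png',np.ascontiguousarray(im[:,-594:,::-1]))
E
```

```text
[[   0.      -0.95    -0.313   81.491]
 [   1.       0.       0.001   -0.508]
 [  -0.001   -0.313    0.95  -142.56 ]
 [   0.       0.       0.       1.   ]] 316.99914331850584 317.491216105705 201.92685398563216
((748.20458984375, -27.67742156982422), (200.54196166992188, 249.80465698242188), 1.4962095022201538) [[644.7064819335938, 94.56416320800781], [651.2290649414062, -155.15533447265625], [851.7026977539062, -149.91900634765625], [845.1801147460938, 99.80049133300781]] 78.66212646417898
((746.4855346679688, -32.950592041015625), (200.63316345214844, 252.2207489013672), 1.5680352449417114) [[642.755615234375, 90.36750793457031], [649.6573486328125, -161.75880432128906], [850.2154541015625, -156.26869201660156], [843.313720703125, 95.85762023925781]] 78.71564580774327
(528, 1386, 3)
```

View pics/v3.png

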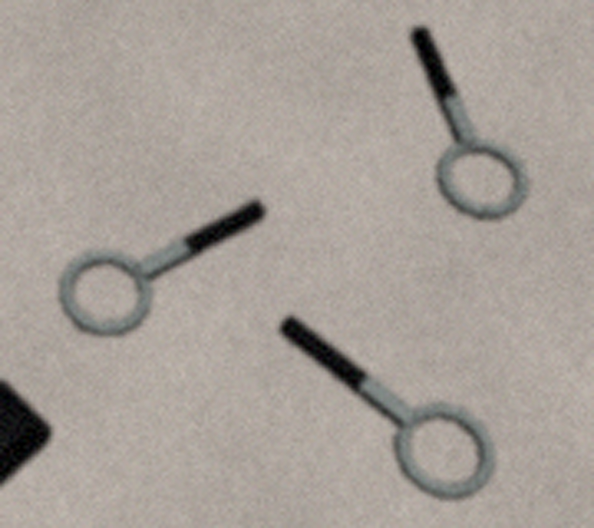

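The enlarged crop shows three identical lifters. L1 has its ring at scene (372,268), y≈320. L2 is at (486,233), y≈450. L3 is at (474,316), y≈540. L1 is farthest to the robot's right, so it is the one meant. I go to the spatula first.

Request:
play_rows --pt "0.85 0.4 -0.15 0 0 -0.45 1" --pt "0.85 0.4 -0.15 0 0 -0.45 1" --pt "0.85 0.4 -0.15 0 0 -0.45 1" --pt "0.85 0.4 -0.15 0 0 -0.45 1" --pt "0.85 0.4 -0.15 0 0 -0.45 1" --pt "0.85 0.4 -0.15 0 0 -0.45 1" --pt "0.85 0.4 -0.15 0 0 -0.45 1" --pt "0.85 0.4 -0.15 0 0 -0.45 1"

```text
time_s: 0.92
eef_pos: [454.0, -363.9, 183.0]
ee_rot: [-0.0, 1.0, -0.014, -0.0]
force: [-0.2, -1.0, 0.3]
grip_width: 0.999
```

Request:
play_rows --pt "0.6 0.35 -0.1 0 0 0.1 1" --pt "0.6 0.35 -0.1 0 0 0.1 1" --pt "0 0 0 0 0 0 1" --pt "0 0 0 0 0 0 1"

```text
time_s: 1.25
eef_pos: [501.1, -336.1, 174.7]
ee_rot: [-0.0, 1.0, -0.002, -0.0]
force: [-0.6, 0.3, 0.3]
grip_width: 1.001
```

```bash
python3 - <<'E'
from h import *
c=snap('wrist','w1'); np.set_printoptions(suppress=True,precision=3)
print(c['eye'],c['rotation'],sensors.sense()['eef_pos'])
E
```

```text
[ 582.426 -335.614  317.18 ] [[-0.003 -0.949 -0.314]
 [-1.     0.003  0.001]
 [-0.     0.314 -0.949]] [ 500.343 -336.922  175.052]
```

View pics/w1.png

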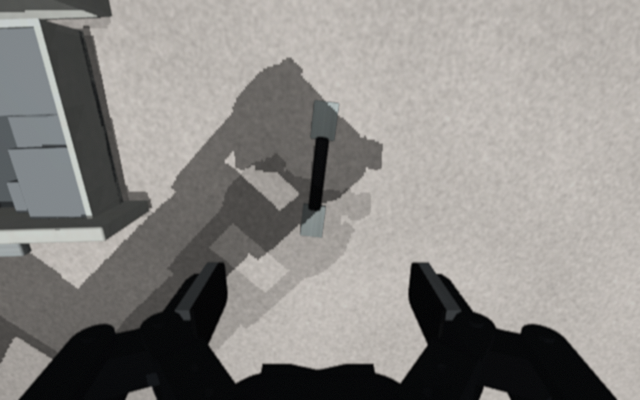

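The wrist view shows the spatula with its handle from (321,138) to (314,209), and blade ends at (326,101) and (312,237).

```bash
cat >> h.py <<'E'
def fit(m,P,zlo,zhi):
    k=m&(P[...,2]>zlo)&(P[...,2]<zhi); q=P[k]; xy=q[:,:2]
    r=cv2.minAreaRect(xy.astype(np.float32)); u,s,v=np.linalg.svd(xy-xy.mean(0),full_matrices=False)
    return len(q),np.array(r[0]).round(1),np.array(r[1]).round(1),'ang',np.degrees(np.arctan2(v[0,1],v[0,0])).round(2),'z',np.percentile(q[:,2],[10,50,90]).round(1)
E
python3 - <<'E'
from h import *
for f,box in(('w1',(90,250,290,350)),('d0',(335,362,295,375)),('s0',(105,140,195,250))):
    c=load(f);P=cloud(c); g=c['pixels'].astype(int).sum(2)
    m=np.zeros((400,640),bool);m[box[0]:box[1],box[2]:box[3]]=1
    dk=m&(g<(110 if f=='w1' else 120))
    print(f,'dark',fit(dk,P,9,25)); print(f,'tall',fit(m,P,10,25))
c=load('w1')
for u,v in((321,138),(314,209)):print(atz(c,u,v,16))
for u,v in((326,101),(312,237)):print(atz(c,u,v,8))
E
```

```text
w1 dark (891, array([ 509.9, -335.9]), array([12.6, 73.8]), 'ang', np.float64(173.31), 'z', array([14.4, 15.5, 16.5]))
w1 tall (971, array([ 510. , -335.8]), array([13. , 73.9]), 'ang', np.float64(173.27), 'z', array([13.9, 15.5, 16.5]))
d0 dark (130, array([ 509.6, -339. ]), array([16.4, 68. ]), 'ang', np.float64(173.9), 'z', array([10.4, 13.8, 16.7]))
d0 tall (146, array([ 518.4, -339.6]), array([20.9, 86.1]), 'ang', np.float64(-6.13), 'z', array([10.8, 13.9, 16.8]))
s0 dark (78, array([ 512.7, -333.3]), array([17. , 71.8]), 'ang', np.float64(-5.68), 'z', array([10.1, 13.4, 16.4]))
s0 tall (85, array([ 527.3, -335.7]), array([ 18.2, 101.4]), 'ang', np.float64(-5.63), 'z', array([10.8, 13.3, 16.5]))
[ 546.00799035 -338.77987261   16.        ]
[ 475.35272292 -331.77303559   16.        ]
[ 578.98344539 -343.48707385    8.        ]
[ 440.83662991 -329.34129857    8.        ]
```

Request:
play_rows --pt "0.06 0.01 -0.9 0 0 -0.27 1" --pt "0.06 0.01 -0.9 0 0 -0.27 1" --pt "0.06 0.01 -0.9 0 0 -0.27 0.3" --pt "0.06 0.0 -0.5 0 0 -0.27 0.0" --pt "0 0 0 0 0 0 0" --pt "0 0 0 0 0 0 0"

```text
time_s: 1.8
eef_pos: [509.3, -336.5, 47.6]
ee_rot: [-0.0, 0.998, -0.059, -0.0]
force: [-0.5, 0.0, 0.4]
grip_width: 0.501
```

Request:
play_rows --pt "0.02 0.01 -0.6 0 0 0 0" --pt "0 0 -0.35 0 0 0 0" --pt "0 0 -0.13 0 0 0 0" --pt "0 0 0 0 0 0 -1" --pt "0 0 0 0 0 0 -1" --pt "0 0 0 0 0 0 -1" --pt "0 0 0 0 0 0 -1" --pt "0 0 0 0 0 0 -1" --squeeze 40

```text
time_s: 2.47
eef_pos: [511.5, -336.4, 6.2]
ee_rot: [0.001, 0.998, -0.059, 0.001]
force: [-1.4, -0.4, 6.9]
grip_width: 0.138
```

Request:
play_rows --pt "0 0 0 0 0 0 -1" --pt "0 0 0 0 0 0 -1" --pt "0 0 0.3 0 0 0 -1" --pt "0 0 0.8 0 0 0 -1" --pt "0 0 1 0 0 0 -1" --pt "0 0 1 0 0 0 -1" --pt "0 0 1 0 0 0 -1"

```text
time_s: 3.05
eef_pos: [510.5, -335.1, 171.3]
ee_rot: [0.0, 0.998, -0.059, 0.0]
force: [-0.0, -0.3, -1.2]
grip_width: 0.138
```

Request:
play_rows --pt "-0.06 0.92 0.3 0 0 0 -1" --pt "-0.06 0.92 0.3 0 0 0 -1" --pt "-0.06 0.92 0.3 0 0 0 -1" --pt "-0.06 0.92 0.3 0 0 0 -1" --pt "-0.06 0.92 0.3 0 0 0 -1" --pt "-0.06 0.92 0.3 0 0 0 -1" --pt "-0.06 0.92 0.3 0 0 0 -1" --pt "-0.06 0.92 0.3 0 0 0 -1"

```text
time_s: 3.72
eef_pos: [490.8, -39.2, 265.9]
ee_rot: [0.0, 0.998, -0.059, 0.001]
force: [0.3, -0.2, -1.3]
grip_width: 0.138
```

Request:
play_rows --pt "0 0 0 0 0 0.9 -1" --pt "0 0 0 0 0 0.5 -1" --pt "0 0 0 0 0 0 -1" --pt "0 0 0 0 0 0 -1"

```text
time_s: 4.05
eef_pos: [491.4, -41.0, 264.8]
ee_rot: [0.0, 1.0, 0.013, 0.0]
force: [0.3, -0.4, -1.4]
grip_width: 0.138
```

```bash
python3 - <<'E'
from h import *
c=snap('wrist','w2'); np.set_printoptions(suppress=True,precision=3)
print(c['eye'],sensors.sense()['eef_pos'],sensors.sense()['ee_rot'])
E
```

```text
[572.518 -37.956 407.44 ] [491.442 -41.188 264.569] [0.    1.    0.013 0.   ]
```

View pics/w2.png

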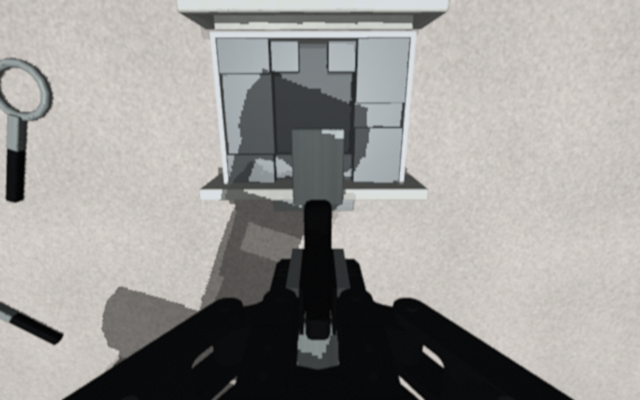

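The wrist view shows the drawer interior. The far blocks are at about (285,56) and (342,56) with the slot between u=299 and u=328. The ring recess is on the left (+y) and the bar recess on the right (rows 103–127). I fit the given height layout to the depth maps.

```bash
cat >> h.py <<'E'
from scipy.optimize import minimize
from scipy.spatial import cKDTree
def model(x,y):
    ax,ay=abs(x),abs(y); z=np.full(x.shape,18.)
    z[(ax>45)&(ay>16)]=38
    d=ay>45; z[d]=46
    z[d&(y>0)&(ax>42)]=56; z[d&(y<0)&(ax>13)]=56
    return z
def fit_tray(c,p0,zmax=66):
    Q=cloud(c)[::1].reshape(-1,3); Q=Q[np.isfinite(Q).all(1)]; Q=Q[(np.hypot(Q[:,0]-p0[0],Q[:,1]-p0[1])<170)&(Q[:,2]<zmax)&(Q[:,2]>5)]
    gx,gy=np.meshgrid(np.arange(-70,71,4.),np.arange(-93,94,4.)); gx,gy=gx.ravel(),gy.ravel(); gz=model(gx,gy)
    t=cKDTree(Q[:,:2])
    def cost(p):
        cs,sn=np.cos(p[2]/100),np.sin(p[2]/100)
        w=np.c_[p[0]+cs*gx-sn*gy,p[1]+sn*gx+cs*gy]
        d,i=t.query(w,k=1); ok=d<3
        return (np.minimum(abs(Q[i,2]+p[3]-gz),10)*ok+6*(~ok)).mean()
    best=None
    for dx in(-30,-15,0,15,30):
        for dy in(-10,0,10):
            r=minimize(cost,[p0[0]+dx,p0[1]+dy,2.7,0],method='Nelder-Mead',options=dict(initial_simplex=np.array([p0[0]+dx,p0[1]+dy,2.7,0])+np.vstack([np.zeros(4),np.diag([8,8,4,2])])))
            if best is None or r.fun<best.fun: best=r
    return best.x.round(2),round(best.fun,2)
E
python3 - <<'E'
from h import *
P=cloud(load('w2'))
for u,v in((320,20),(313,60),(313,100),(285,56),(245,110),(385,110),(385,85),(245,60),(240,190),(214,100)):print((u,v),P[v,u].round(1))
for f in('w2','s0','d0'):print(f,fit_tray(load(f),[565,-33]))
E
```

```text
(320, 20) [656.  -38.9   2.8]
(313, 60) [612.7 -32.1  17.9]
(313, 100) [569.8 -33.1  16.8]
(285, 56) [613.7  -2.5  37.9]
(245, 110) [557.6  40.7  46.7]
(385, 110) [ 561.7 -112.6   45.6]
(385, 85) [ 587.  -108.5   54.4]
(245, 60) [606.9  36.5  55.9]
(240, 190) [476.   42.5  79.8]
(214, 100) [ 5.664e+02  8.830e+01 -2.000e-01]
w2 (array([ 5.550e+02, -3.312e+01,  2.610e+00,  2.100e-01]), np.float64(1.28))
s0 (array([554.29, -36.98,   3.44,   1.73]), np.float64(2.58))
d0 (array([555.71, -33.12,   2.47,   2.05]), np.float64(2.8))
```

Request:
play_rows --pt "0.6 0.1 -0.3 0 0 0 -1" --pt "0.6 0.1 -0.5 0 0 0 -1" --pt "0.43 0 -0.8 0 0 0 -1" --pt "0 0 -1 0 0 0 -1" --pt "0 0 -1 0 0 0 -1" --pt "0 0 -0.5 0 0 0 -1" --pt "0 0 0 0 0 0 -1" --pt "0 0 0 0 0 0 -1"

```text
time_s: 4.77
eef_pos: [556.8, -33.4, 100.3]
ee_rot: [-0.0, 1.0, 0.013, -0.0]
force: [1.0, -0.7, -0.7]
grip_width: 0.131
```

```bash
python3 - <<'E'
from h import *
c=snap('wrist','w3');s=sensors.sense();print(s['eef_pos'],s['ee_rot'])
print(fit_tray(c,[555,-33]))
E
```

```text
[557.61767207 -33.56445471 101.67553745] [2.96632718e-04 9.99908005e-01 1.35223576e-02 1.01916298e-03]
(array([ 5.5444e+02, -3.2920e+01,  2.1300e+00,  1.0000e-01]), np.float64(1.89))
```

View pics/w3.png

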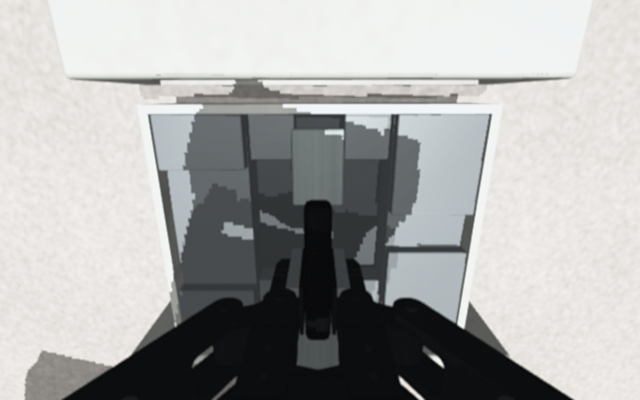

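The spatula hangs over the slot, with its blade at u=293–344 centred on the slot. The second fit agrees within 1 mm, so I lower it.

Request:
play_rows --pt "-0.02 0 -0.6 0 0 0 -1" --pt "0 0 -0.5 0 0 0 -1" --pt "0 0 -0.4 0 0 0 -1" --pt "0 0 -0.25 0 0 0 -1" --pt "0 0 -0.1 0 0 0 -1" --pt "0 0 0 0 0 0 -1" --pt "0 0 0 0 0 0 -1"

```text
time_s: 5.4
eef_pos: [556.9, -33.3, 27.5]
ee_rot: [0.0, 1.0, 0.014, 0.001]
force: [-0.3, -0.5, -1.3]
grip_width: 0.139
```

Request:
play_rows --pt "0 0 -0.05 0 0 0 -1" --pt "0 0 -0.04 0 0 0 -1" --pt "0 0 0 0 0 0 -1" --pt "0 0 0 0 0 0 -1"

```text
time_s: 5.73
eef_pos: [557.3, -33.2, 24.2]
ee_rot: [0.0, 1.0, 0.014, 0.002]
force: [-1.2, 0.4, 7.0]
grip_width: 0.138
```

Contact at the expected height (24.2 mm), so I open a little and rise.

Request:
play_rows --pt "0 0 0 0 0 0 -0.3" --pt "0 0 0 0 0 0 -0.2" --pt "0 0 0 0 0 0 -0.1" --pt "0 0 0.1 0 0 0 -0.1" --pt "0 0 0.5 0 0 0 -0.1" --pt "0 0 1 0 0 0 -0.1" --pt "0 0 1 0 0 0 -0.1" --pt "0 0 1 0 0 0 -0.1"

```text
time_s: 6.4
eef_pos: [555.5, -32.9, 168.4]
ee_rot: [-0.0, 1.0, 0.014, -0.0]
force: [0.9, 0.2, 0.1]
grip_width: 0.451
```

Request:
play_rows --pt "-0.7 0.3 0.6 0 0 0 0.5" --pt "-0.7 0.3 0.6 0 0 0 1" --pt "-0.7 0.4 0.6 0 0 0 1" --pt "-0.2 0 0 0 0 0 1" --pt "0 0 0 0 0 0 1" --pt "0 0 0 0 0 0 1"

```text
time_s: 6.9
eef_pos: [464.1, 6.8, 238.4]
ee_rot: [0.0, 1.0, 0.014, 0.0]
force: [1.0, -0.1, -0.7]
grip_width: 0.996
```

```bash
python3 - <<'E'
from h import *
c=snap('wrist','w4');s=sensors.sense();print(s['eef_pos'],s['ee_rot'])
print(fit_tray(c,[555,-33]))
P=cloud(c); T=np.array([555,-33.1]);a=.026
d=P[...,:2]-T; x=np.cos(a)*d[...,0]+np.sin(a)*d[...,1]; y=-np.sin(a)*d[...,0]+np.cos(a)*d[...,1]
m=(abs(x)<75)&(abs(y)<30); g=c['pixels'].astype(int).sum(2)
L=P.copy(); L[...,0]=x; L[...,1]=y
print(fit(m&(abs(x)<44)&(abs(y)<25),L,26,45))
print(fit(m&(g<90),L,20,45))
E
```

```text
[464.34911394   6.63778984 237.82630021] [-9.60296807e-05  9.99902963e-01  1.39228750e-02 -4.57978147e-04]
(array([ 5.5563e+02, -3.2620e+01,  3.3500e+00,  2.0000e-02]), np.float64(1.37))
(970, array([1.1, 0.4]), array([73.3, 13.2]), 'ang', np.float64(-179.89), 'z', array([31.7, 33.6, 34.6]))
(631, array([-0.3,  0.9]), array([70.2, 12.5]), 'ang', np.float64(180.0), 'z', array([31.5, 33.5, 34.6]))
```

View pics/w4.png

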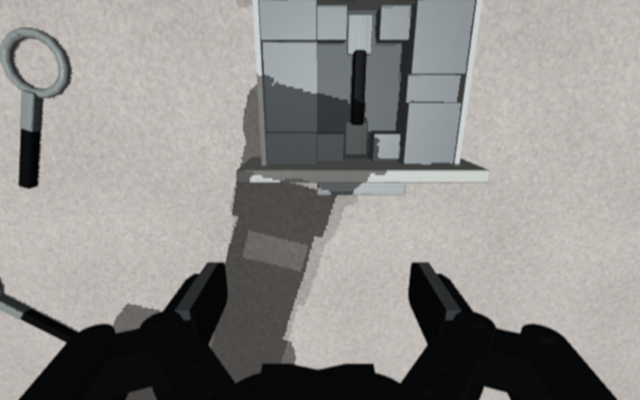

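The wrist view shows the spatula home: handle from (358,52) to (358,124), blades in both slots, top at 33.6 mm. Next is the lifter L1, at the left of this view with its ring at (36,62).

Request:
play_rows --pt "0.1 0.95 -0.15 0 0 -0.2 1" --pt "0.1 0.95 -0.15 0 0 -0.2 1" --pt "0.1 0.95 -0.15 0 0 -0.2 1" --pt "0.1 0.95 -0.15 0 0 -0.2 1" --pt "0.1 0.95 -0.15 0 0 -0.2 1" --pt "0.1 0.95 -0.15 0 0 -0.2 1" --pt "0.1 0.95 -0.15 0 0 -0.2 1" --pt "0.1 0.95 -0.15 0 0 -0.2 1"

```text
time_s: 7.62
eef_pos: [496.4, 312.7, 188.3]
ee_rot: [0.001, 0.998, -0.07, -0.001]
force: [0.9, 0.4, -0.2]
grip_width: 1.002
```

Request:
play_rows --pt "0 0.5 -0.15 0 0 -0.2 1" --pt "0 0 0 0 0 0 1" --pt "0 0 0 0 0 0 1" --pt "0 0 0 0 0 0 1"

```text
time_s: 7.95
eef_pos: [496.5, 330.2, 183.5]
ee_rot: [0.0, 0.997, -0.08, -0.001]
force: [-0.8, -1.0, -0.3]
grip_width: 0.996
```

```bash
python3 - <<'E'
from h import *
c=snap('wrist','w5');s=sensors.sense();print(s['eef_pos'],s['ee_rot'])
E
```

```text
[496.53949874 329.94821931 184.05311656] [ 2.71594388e-04  9.96752564e-01 -8.05242425e-02 -3.14264381e-04]
```

View pics/w5.png

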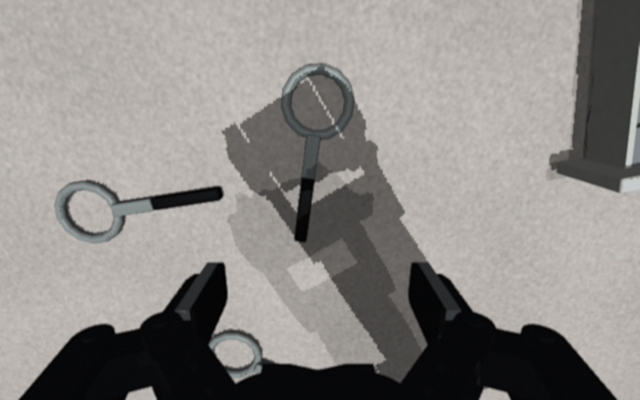

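The wrist view shows L1: ring centre at (317,101), bar end at (301,240), black from about (307,180). L3 is to its left with its ring at (90,211).

```bash
python3 - <<'E'
from h import *
c=load('w5');P=cloud(c);g=c['pixels'].astype(int).sum(2)
m=np.zeros((400,640),bool);m[55:250,270:360]=1
bar=m.copy();bar[:140]=0;print('bar',fit(bar,P,9,20))
ring=m.copy();ring[138:]=0;k=ring&(P[...,2]>6)&(P[...,2]<18);
print('ring',cv2.minEnclosingCircle(P[k][:,:2].astype(np.float32)),np.median(P[k][:,2]))
print('blk',fit(bar&(g<100),P,6,20))
rc=atz(c,317,101,10);be=atz(c,301,240,13);print(rc,be,np.linalg.norm((rc-be)[:2]),'expect 146')
for f,bx in(('s0',(235,285,355,425)),('d0',(155,180,278,340))):
    c2=load(f);Q=cloud(c2);m2=np.zeros((400,640),bool);m2[bx[0]:bx[1],bx[2]:bx[3]]=1
    g2=c2['pixels'].astype(int).sum(2);print(f,fit(m2&(g2<120),Q,5,22))
E
```

```text
bar (1380, array([486.2, 344.7]), array([ 14. , 110.5]), 'ang', np.float64(163.1), 'z', array([12.4, 13.6, 14.6]))
ring ((572.1015014648438, 318.6962890625), 35.55658721923828) 9.144875534719631
blk (751, array([467.5, 350.4]), array([13. , 70.9]), 'ang', np.float64(163.53), 'z', array([12.6, 13.6, 14.5]))
[573.33030178 318.83848476  10.        ] [434.5273956  358.92113484  13.        ] 144.47444618571916 expect 146
s0 (119, array([468.3, 351.5]), array([13.4, 68.1]), 'ang', np.float64(-16.6), 'z', array([ 8.3, 11.8, 15.3]))
d0 (62, array([464.7, 343.8]), array([20.7, 64. ]), 'ang', np.float64(-15.43), 'z', array([ 6.6, 10.1, 14.6]))
```

Request:
play_rows --pt "0.18 0.04 -0.9 0 0 -0.4 0" --pt "0.18 0.04 -0.9 0 0 -0.4 0" --pt "0.19 0.045 -0.9 0 0 -0.44 0" --pt "0 0 -0.65 0 0 0 0" --pt "0 0 0 0 0 0 0" --pt "0 0 0 0 0 0 0"

```text
time_s: 8.5
eef_pos: [518.2, 335.0, 50.5]
ee_rot: [0.0, 0.989, -0.145, -0.001]
force: [0.0, -0.2, 1.5]
grip_width: 0.497
```

Request:
play_rows --pt "0 0 -0.6 0 0 0 0" --pt "0 0 -0.35 0 0 0 0" --pt "0 0 -0.18 0 0 0 0" --pt "0 0 0 0 0 0 -1" --pt "0 0 0 0 0 0 -1" --pt "0 0 0 0 0 0 -1" --pt "0 0 0 0 0 0 -1" --pt "0 0 0 0 0 0 -1" --squeeze 70

```text
time_s: 9.17
eef_pos: [519.1, 336.3, 7.6]
ee_rot: [-0.001, 0.99, -0.145, 0.001]
force: [-0.2, -2.3, 7.2]
grip_width: 0.134
```

Request:
play_rows --pt "0 0 0 0 0 0 -1" --pt "0 0 0 0 0 0 -1" --pt "0 0 0 0 0 0 -1"

```text
time_s: 9.42
eef_pos: [519.1, 336.3, 7.6]
ee_rot: [-0.001, 0.99, -0.145, 0.002]
force: [-1.6, -2.2, 6.6]
grip_width: 0.134
```

Request:
play_rows --pt "0 0 0.3 0 0 0 -1" --pt "0 0 0.8 0 0 0 -1" --pt "0 0 1 0 0 0 -1" --pt "0 0 1 0 0 0 -1" --pt "0 0 1 0 0 0 -1" --pt "0 0 0 0 0 0 -1"

```text
time_s: 9.92
eef_pos: [520.7, 337.2, 179.5]
ee_rot: [-0.004, 0.989, -0.144, 0.007]
force: [-0.1, 0.6, -0.5]
grip_width: 0.133
```

Request:
play_rows --pt "0.05 -0.5 0.1 0 0 0.95 -1" --pt "0.05 -0.5 0.1 0 0 0.95 -1" --pt "0.05 -0.5 0.1 0 0 0.95 -1" --pt "0.05 -0.5 0.1 0 0 0.95 -1" --pt "0.05 -0.5 0.1 0 0 0.95 -1" --pt "0.05 -0.5 0.1 0 0 0.95 -1" --pt "0.05 -0.5 0.1 0 0 0.95 -1" --pt "0.05 -0.5 0.1 0 0 0.95 -1"

```text
time_s: 10.58
eef_pos: [533.8, 175.0, 202.4]
ee_rot: [0.0, 0.968, 0.253, 0.0]
force: [1.0, 0.1, -2.1]
grip_width: 0.136
```

Request:
play_rows --pt "0.05 -0.5 0 0 0 0.95 -1" --pt "0.05 -0.5 0 0 0 0.95 -1" --pt "0.05 -0.5 0 0 0 0.95 -1" --pt "0.05 -0.5 0 0 0 0.95 -1" --pt "0.05 -0.5 0 0 0 0.95 -1" --pt "0.05 -0.5 0 0 0 0.95 -1" --pt "0.05 -0.5 0 0 0 0.95 -1" --pt "0.05 -0.5 0 0 0 0.95 -1"

```text
time_s: 11.25
eef_pos: [549.9, 15.0, 202.3]
ee_rot: [0.0, 0.794, 0.608, 0.0]
force: [1.0, 0.2, -0.6]
grip_width: 0.131
```

Request:
play_rows --pt "0.05 -0.5 0 0 0 0.95 -1" --pt "0 -0.5 0 0 0 0.95 -1" --pt "0 -0.25 0 0 0 0.92 -1" --pt "0 0 0 0 0 0 -1" --pt "0 0 0 0 0 0 -1" --pt "0 0 0 0 0 0 -1"

```text
time_s: 11.75
eef_pos: [551.9, -33.3, 201.7]
ee_rot: [0.0, 0.699, 0.716, 0.0]
force: [-0.8, -0.3, -2.6]
grip_width: 0.137
```

```bash
python3 - <<'E'
from h import *
c=snap('wrist','w6');s=sensors.sense();print(s['eef_pos'],s['ee_rot'],s['joints'],s['force'])
print(fit_tray(c,[555,-33]))
E
```

```text
[551.95124854 -33.14583572 201.62588634] [8.84816787e-05 6.98261288e-01 7.15842957e-01 1.64438960e-04] [-2.71986733e-01  3.97557245e-01  1.45785371e+00  2.12018448e-04
  1.28586853e+00 -2.96911172e-01] [-0.57292608  0.92119244 -2.61845357]
(array([ 5.5464e+02, -3.1770e+01,  2.1100e+00,  6.0000e-02]), np.float64(2.96))
```

View pics/w6.png

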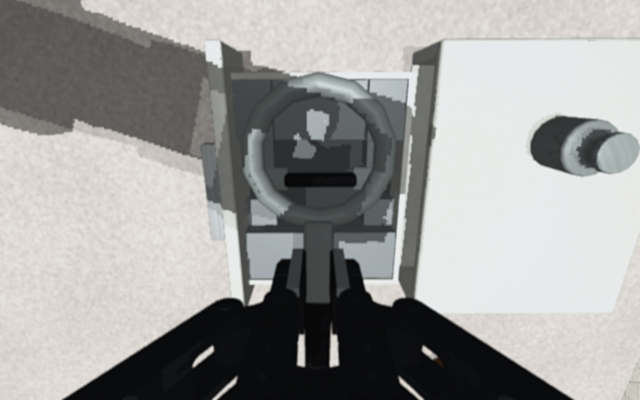

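The wrist view shows the lifter held along y, its ring centred at about (318,150) over the drawer. I check its pose in the hand.

```bash
python3 - <<'E'
from h import *
c=load('w6');P=cloud(c);s=sensors.sense();e=s['eef_pos']
k=np.zeros((400,640),bool);k[60:225,235:405]=1;k&=(P[...,2]>185)&(P[...,2]<225)
q=P[k];print('ring',cv2.minEnclosingCircle(q[:,:2].astype(np.float32)),np.percentile(q[:,2],[5,50,95]))
A=np.c_[q[:,:2]-q[:,:2].mean(0),np.ones(len(q))];print('plane slope',np.linalg.lstsq(A,q[:,2],rcond=None)[0])
k=np.zeros((400,640),bool);k[226:255,295:345]=1;k&=(P[...,2]>185)&(P[...,2]<230);print('neck',P[k].mean(0),P[k].min(0),P[k].max(0),'tcp',e)
E
```

```text
ring ((551.8235473632812, 22.871688842773438), 35.895992279052734) [199.92442424 202.87535247 204.44659487]
plane slope [ 2.93032657e-03 -7.16708158e-03  2.02643303e+02]
neck [552.72917429 -16.73055063 207.98374097] [541.60013803 -24.06239333 204.35619706] [564.8336522   -8.16307381 213.2475715 ] tcp [551.95124854 -33.14583572 201.62588634]
```

Request:
play_rows --pt "0.06 0 -0.6 0 0 0 -1" --pt "0.01 0 -0.8 0 0 0 -1" --pt "0 0 -0.8 0 0 0 -1" --pt "0 0 -0.7 0 0 0 -1" --pt "0 0 -0.4 0 0 0 -1" --pt "0 0 -0.2 0 0 0 -1" --pt "0 0 0 0 0 0 -1" --pt "0 0 0 0 0 0 -1"

```text
time_s: 12.47
eef_pos: [555.3, -33.7, 62.1]
ee_rot: [0.0, 0.698, 0.716, 0.0]
force: [-0.1, -0.7, -1.7]
grip_width: 0.135
```

Request:
play_rows --pt "0 0 -0.1 0 0 0 -1" --pt "0 0 -0.07 0 0 0 -1" --pt "0 0 0 0 0 0 -1" --pt "0 0 0 0 0 0 -1"

```text
time_s: 12.8
eef_pos: [554.9, -34.1, 54.8]
ee_rot: [0.0, 0.698, 0.716, 0.0]
force: [0.1, 0.3, -2.1]
grip_width: 0.131
```

Request:
play_rows --pt "0 0.02 -0.03 0 0 0 -1" --pt "0 0 -0.02 0 0 0 -1" --pt "0 0 0 0 0 0 -1" --pt "0 0 0 0 0 0 -1"

```text
time_s: 13.13
eef_pos: [555.4, -33.3, 53.5]
ee_rot: [0.001, 0.698, 0.716, 0.001]
force: [-1.6, 0.8, 4.4]
grip_width: 0.133
```

Contact is at the expected height, so I release and rise, then look.

Request:
play_rows --pt "0 0 0 0 0 0 -0.4" --pt "0 0 0 0 0 0 -0.2" --pt "0 0 0 0 0 0 -0.1" --pt "0 0 0 0 0 0 -0.1" --pt "0 0 0.1 0 0 0 -0.1" --pt "0 0 0.5 0 0 0 -0.1" --pt "0 0 1 0 0 0 -0.1" --pt "0 0 1 0 0 0 -0.1"

```text
time_s: 13.8
eef_pos: [554.0, -33.1, 157.2]
ee_rot: [-0.001, 0.698, 0.716, -0.001]
force: [-0.1, -0.5, 0.2]
grip_width: 0.452
```

Request:
play_rows --pt "-0.6 -0.5 0.6 0 0 0 -0.1" --pt "-0.7 -0.7 0 0 0 0 -1" --pt "-0.7 -0.7 0 0 0 0 -1" --pt "-0.7 -0.7 0 0 0 0 -1" --pt "-0.7 0 0 0 0 0 -1" --pt "0 0 0 0 0 0 -1" --pt "0 0 0 0 0 0 -1"

```text
time_s: 14.38
eef_pos: [418.3, -137.6, 181.1]
ee_rot: [0.0, 0.698, 0.716, 0.0]
force: [1.2, 0.4, 1.1]
grip_width: 0.001
```

```bash
cat > chk.py <<'E'
from h import *
import sys
c=snap('wrist',sys.argv[1]);s=sensors.sense();print(s['eef_pos'],s['ee_rot'],s['force'])
P=cloud(c); T=np.array([float(sys.argv[2]),-32.7]);a=.026
d=P[...,:2]-T; L=P.copy(); L[...,0]=np.cos(a)*d[...,0]+np.sin(a)*d[...,1]; L[...,1]=-np.sin(a)*d[...,0]+np.cos(a)*d[...,1]
x,y=L[...,0],L[...,1];g=c['pixels'].astype(int).sum(2)
print('bar',fit((abs(x)<12)&(y<18)&(y>-95),L,57,66))
k=(abs(x)<41)&(y>15)&(y<96)&(P[...,2]>52)&(P[...,2]<66);
if k.any():print('ring',cv2.minEnclosingCircle(L[k][:,:2].astype(np.float32)),np.percentile(L[k][:,2],[10,50,90]))
print('handle',fit((abs(x)<44)&(abs(y)<25)&(g<150),L,24,45))
E
python3 chk.py w7 554.9
```

```text
[ 419.07326612 -137.41857641  181.03816968] [6.06041545e-04 6.98011127e-01 7.16086632e-01 1.87585227e-04] [-0.57189737  0.44010705 -0.58655269]
bar (2424, array([  0.6, -35.9]), array([107.7,  15. ]), 'ang', np.float64(-90.5), 'z', array([58.4, 59.6, 60.6]))
ring ((0.8085827231407166, 47.80331039428711), 34.886695861816406) [53.25327963 55.25513977 59.36100275]
handle (987, array([-0.2,  0.2]), array([72.9, 12.6]), 'ang', np.float64(0.3), 'z', array([31.4, 33.5, 34.6]))
```

View pics/w7.png

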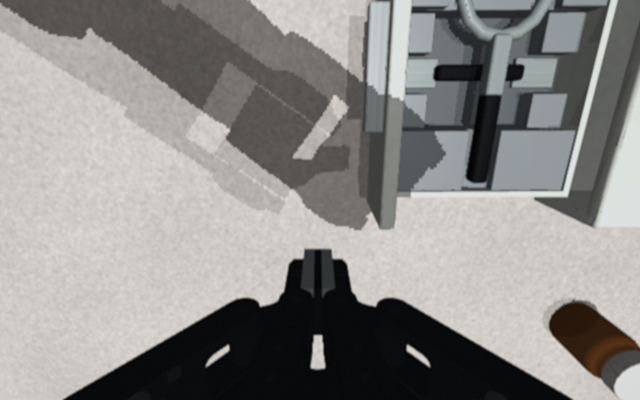

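Both are home: bar top 59.6 mm, bar end at y=-90, spatula centred within 1 mm. Now I locate the lip and push gently.

```bash
python3 - <<'E'
from h import *
a=.026;u=np.array([np.cos(a),np.sin(a)]);w=np.array([-u[1],u[0]])
for f in('w4','w7','d0'):
    P=cloud(load(f)); x=(P[...,:2]-[554.9,-32.7])@u; y=(P[...,:2]-[554.9,-32.7])@w;z=P[...,2]
    b=(abs(z-80)<2.5)&(x<-60)&(x>-130)&(abs(y)<115); l=(z>66)&(z<76)&(x<-75)&(x>-130)&(abs(y)<60)
    print(f,'board x',np.percentile(x[b],[2,98]).round(1),'lip',l.sum(),np.percentile(x[l],[2,10,90]).round(1),np.percentile(y[l],[2,98]).round(1))
P=cloud(load('w4'));
for f in('w2','w6','w3'):
    P=cloud(load(f)); x=(P[...,:2]-[554.9,-32.7])@u; y=(P[...,:2]-[554.9,-32.7])@w
    k=(abs(P[...,2]-80)<3)&(x>70)&(abs(y)<100)&(x<140); print(f,'unit front x',k.sum() and np.percentile(x[k],[0.5,2]).round(1))
E
```

```text
w4 board x [-86.3 -74.3] lip 1145 [-101.7 -100.5  -89.7] [-44.   41.9]
w7 board x [-87.3 -75. ] lip 3041 [-102.5 -101.6  -88. ] [-45.9  41.7]
d0 board x [-87.3 -75.8] lip 181 [-102.6 -100.9  -81.1] [-51.1  46.6]
w2 unit front x [91.8 92.2]
w6 unit front x [91.8 92.4]
w3 unit front x [92.1 92.8]
```

Request:
play_rows --pt "-0.18 0.8 -0.3 0 0 0 -1" --pt "0 0.85 -0.3 0 0 0 -1" --pt "0 0.85 -0.4 0 0 0 -1" --pt "0 0.04 -0.9 0 0 0 -1" --pt "0 0 -0.9 0 0 0 -1" --pt "0 0 -0.5 0 0 0 -1" --pt "0 0 0 0 0 0 -1"

```text
time_s: 15.02
eef_pos: [410.3, -34.3, 45.4]
ee_rot: [-0.003, 0.697, 0.717, -0.001]
force: [0.3, 0.7, 0.4]
grip_width: -0.002
```

Request:
play_rows --pt "0.2 0 0 0 0 0 -1" --pt "0.2 0 0 0 0 0 -1" --pt "0.2 0 0 0 0 0 -1" --pt "0.2 0 0 0 0 0 -1" --pt "0.2 0.01 0 0 0 0 -1" --pt "0.2 0.01 0 0 0 0 -1" --pt "0 0 0 0 0 0 -1"

```text
time_s: 15.6
eef_pos: [461.5, -35.0, 48.9]
ee_rot: [0.001, 0.698, 0.716, 0.001]
force: [0.2, 0.5, -0.7]
grip_width: 0.004
```

Request:
play_rows --pt "0.15 0 0 0 0 0 -1" --pt "0.2 0.01 0 0 0 0 -1" --pt "0.2 0 0 0 0 0 -1" --pt "0.2 0.01 0 0 0 0 -1" --pt "0.2 0 0 0 0 0 -1" --pt "0.1 0 0 0 0 0 -1"

```text
time_s: 16.1
eef_pos: [502.8, -34.0, 48.5]
ee_rot: [0.0, 0.698, 0.716, 0.0]
force: [-3.3, 0.7, 1.7]
grip_width: 0.002
```

```bash
python3 - <<'E'
from h import *
c=snap('side','d2');s=sensors.sense();print(s['eef_pos'],s['force'])
a=.026;u=np.array([np.cos(a),np.sin(a)]);w=np.array([-u[1],u[0]])
P=cloud(c); x=(P[...,:2]-[554.9,-32.7])@u; y=(P[...,:2]-[554.9,-32.7])@w;z=P[...,2]
b=(abs(z-80)<2.5)&(x<85)&(x>-130)&(abs(y)<115);print(np.percentile(x[b],[2,50,98]).round(1),b.sum())
x=cv2.resize(c['pixels'][180:300,220:460],None,fx=3,fy=3,interpolation=cv2.INTER_CUBIC);cv2.imwrite('pics/v9.png',x[:,:,::-1])
E
```

```text
[503.17183954 -34.14095949  48.5547447 ] [-0.91412282  0.21835812  0.30070304]
[-53.  -16.8 -10.1] 89
```

View pics/v9.png

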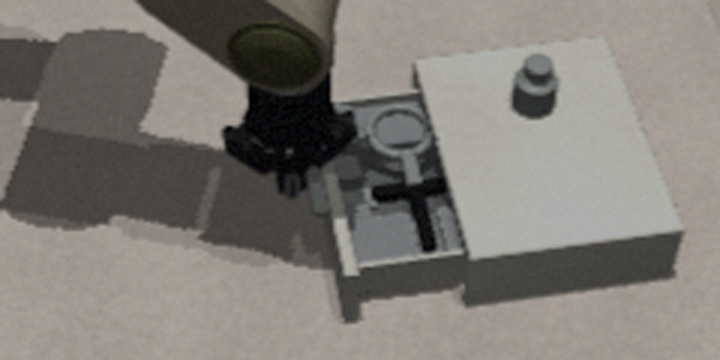

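The side view shows the drawer about 60 mm in, lifter and spatula still lying in place, the fingers against the lip at about (300,185). I push on.

Request:
play_rows --pt "0.15 0 0 0 0 0 -1" --pt "0.2 0.01 0 0 0 0 -1" --pt "0.2 0 0 0 0 0 -1" --pt "0.2 0.01 0 0 0 0 -1" --pt "0.2 0 0 0 0 0 -1" --pt "0.2 0.01 0 0 0 0 -1" --pt "0.2 0 0 0 0 0 -1" --pt "0.2 0.01 0 0 0 0 -1"

```text
time_s: 16.82
eef_pos: [564.4, -32.4, 48.4]
ee_rot: [-0.0, 0.698, 0.716, -0.0]
force: [-2.9, -0.8, -1.2]
grip_width: -0.001
```

Request:
play_rows --pt "0.2 0 0 0 0 0 -1" --pt "0.2 0 0 0 0 0 -1" --pt "0.15 0.01 0 0 0 0 -1" --pt "0.1 0 0 0 0 0 -1" --pt "0.05 0 0 0 0 0 -1" --pt "0 0 0 0 0 0 -1"

```text
time_s: 17.32
eef_pos: [592.2, -32.1, 48.6]
ee_rot: [0.0, 0.698, 0.716, 0.0]
force: [0.1, 0.9, -0.2]
grip_width: -0.002
```

Small forces so far and nothing is catching. I creep the last ~13 mm.

Request:
play_rows --pt "0.08 0 0 0 0 0 -1" --pt "0.08 0 0 0 0 0 -1" --pt "0.08 0 0 0 0 0 -1" --pt "0.06 0 0 0 0 0 -1" --pt "0 0 0 0 0 0 -1"

```text
time_s: 17.73
eef_pos: [604.3, -32.2, 48.6]
ee_rot: [0.001, 0.698, 0.716, 0.0]
force: [0.3, -0.3, -0.2]
grip_width: -0.001
```

Request:
play_rows --pt "0.05 0 0 0 0 0 -1" --pt "0.04 0 0 0 0 0 -1" --pt "0 0 0 0 0 0 -1"

```text
time_s: 17.98
eef_pos: [605.2, -32.1, 48.5]
ee_rot: [-0.002, 0.698, 0.716, -0.002]
force: [-14.7, 0.0, 9.8]
grip_width: -0.001
```

The drawer stops at 605.2 (605.4 predicted) with 15 N, so it is shut. I back off and check.

Request:
play_rows --pt "-0.3 0 0 0 0 0 -1" --pt "-0.8 0 0 0 0 0 -1" --pt "-0.9 0 0.3 0 0 0 -1" --pt "-0.9 0 0.3 0 0 0 -1" --pt "-0.8 -0.5 0.3 0 0 0 -1" --pt "-0.5 -0.5 0.3 0 0 0 -1" --pt "0 0 0 0 0 0 -1" --pt "0 0 0 0 0 0 -1"

```text
time_s: 18.65
eef_pos: [439.5, -73.0, 97.4]
ee_rot: [0.001, 0.699, 0.716, 0.0]
force: [-0.4, -0.2, -0.6]
grip_width: 0.0
```

```bash
python3 - <<'E'
from h import *
s=sensors.sense();print(s['eef_pos'],s['force'],s['time_s'])
a=.026;u=np.array([np.cos(a),np.sin(a)]);w=np.array([-u[1],u[0]])
for n in('side','scene','wrist'):
    c=snap(n,'e_'+n);P=cloud(c); x=(P[...,:2]-[554.9,-32.7])@u; y=(P[...,:2]-[554.9,-32.7])@w;z=P[...,2]
    b=(abs(z-79.5)<3)&(x<140)&(x>20)&(abs(y)<115);l=(z>64)&(z<76)&(x>20)&(x<85)&(abs(y)<48)
    print(n,'top x',np.percentile(x[b],[1,2]).round(1) if b.any() else 0,'lip',np.percentile(x[l],[2]).round(1) if l.any() else 0)
c=load('e_side')
cv2.imwrite('pics/v10.png',cv2.resize(c['pixels'][150:370,270:470],None,fx=2.7,fy=2.7,interpolation=cv2.INTER_CUBIC)[:,:,::-1])
E
```

```text
[439.54362634 -72.96954469  97.38988926] [-0.41559279 -0.24561518 -0.60972005] 18.65
side top x [80.3 81. ] lip [65.]
scene top x [82.  83.2] lip [66.6]
wrist top x [78.7 78.8] lip [63.7]
```

View pics/v10.png

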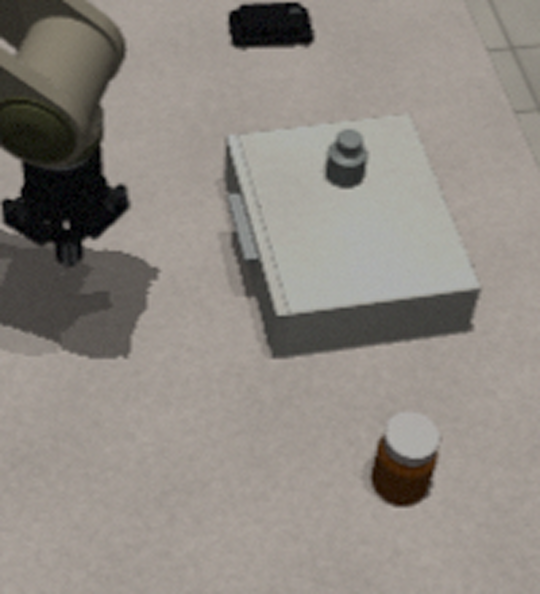

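The side view shows the drawer shut, the lip at about (245,225), and the jar, mouse and weight standing. I hand in.

```bash
python3 -c "
from rig import order;print(order.finish_job())"
```

```text
the job is handed in; nothing more can be done
None
```

I put the spatula in the low recess and the lifter farthest to the robot's right in the upper recess over it. Then I pushed the drawer shut at about 0.1 m/s and backed off. The job was handed in at about 19 s of the 72 s allowed, and it reported no verdict.

**Before shutting:**
- The spatula lay within about 1 mm of the middle of its recess, with its handle top at 33.5 mm (34 expected).
- The lifter bar's axis was within about 1 mm of the recess centre line and 0.5° of straight, with its top at 59.6 mm (60 expected). Its bar end was at y = -90 mm.
- A rough ring-circle fit put the ring centre at y ≈ 48 mm, not the expected 56. I put this down to the fit picking up other parts of the drawer, since the bar end and height both fitted.

**After shutting:**
- The drawer stopped against 15 N at the predicted position.
- The wrist depth put the front board and lip about 0–1 mm from where they should be when shut; the side and scene cameras read 1–4 mm off. All three are within those cameras' agreement with each other elsewhere.
- In the last side view the jar, mouse and weight were standing where they had been, and the robot was clear. I did not measure their positions again.
- I could not look at the spatula and lifter inside the closed drawer. My last look at them was with the drawer about 60 mm in, when both still lay in place.

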